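# Lay out vials and syringe for an injection round

## Robot

A 6-joint arm with a two-finger parallel gripper is mounted at the origin on a cart in front of the work surface, level with it; the furniture and walls round the work are solid. World frame = base frame: x ahead of the robot, y to its left, z up, the work surface at z = 0. Lengths are in mm, angles in rad, forces in N, time in s.
With the tool pointing down it reaches from about 300 to 775 mm from the base axis. Payload 14.6 kg.
Tool frame: the origin (TCP) lies midway between the tips of the shut fingers; the grasp point (between the pads) lies 19 mm behind it; z points along the fingers, y is the line along which they close (so a half turn about z gives the same grasp; the last joint's range is limited). The gripper opens to 94 mm and grips with 3 to 60 N. Pads are 16 mm wide; open, the fingers measure 119 mm over their backs; the gripper's body (75 mm by 177 mm) begins 78 mm behind the grasp point.
Start: joints at [1.062, 0.3, 1.521, -0, 1.321, -0.067], TCP at [235.158, 497.182, 205.446] pointing down, gripper open.
Joint ranges: [-3.03, 3.03], [-0.79, 2.21], [0.23, 2.52], [-1.04, 4.18], [0, 3.07], [-2.55, 2.55]. Speed limits (rad/s): [2.22, 2.22, 2.57, 3.14, 3.14, 3.14].

## Interface

Orientations are given as [roll, pitch, yaw] about the fixed x, y, z axes, in that order (R = Rz(yaw) Ry(pitch) Rx(roll)).
In Python, from cell import manip gives the robot as it stands.
- The arm moves only by the shell command python3 -m creep 'ROWS' [OPENING] [FORCE]. ROWS is text: rows parted by semicolons, each of 6 numbers parted by spaces: the shift along the tool's x, y, z normalised to -1 to 1, where 1 is 4 cm, then the turn, a rotation vector about the tool's x, y, z normalised to -1 to 1, where 1 is pi rad. In form: dx dy dz ax ay az; .... A call has 1 to 20 rows; each row shifts and turns the commanded pose from where the row before left it, along the tool's axes as they then stand; what a row does not reach is not made up. A row lasts 1/8 s, in which the tool goes at most 62.5 mm and 10.7 degrees, less where a joint would pass 70% of its speed; a pose out of reach is approached as far as the arm can. A call with a number of a shift or a turn outside -1 to 1 is refused whole. A call with a gripper value outside its range is refused whole. OPENING is the closure, from 0 (fully open) to 1 (shut), set as the call begins (- or left out, the last holds). The fingers move at their own pace and stop on an object; FORCE is the grip in N (left out, the last holds). Time passes only in rows, so rows that do not move let the fingers close. It gives the time, the measured TCP pose, the force, the opening and the grip force at its end, in the units of the state.
- manip.read_state(): the state, without advancing time (a new reading comes with each control period).
- manip.camera(name): name is "scene" or "top" or "wrist"; returns a dict with "color" (384x512x3 uint8, red, green, blue), "range_z" (384x512 float32, mm along the optical axis (not along the pixel's ray), 0 where there is no reading), "camera_matrix" (3x3 intrinsics, pixels), "T" (4x4, takes a point from camera to world coordinates). Camera axes: x right, y down, z forward; pixel columns grow to the right and rows downward; lengths in mm; the calibration is good to about 2 mm. A picture is of the moment at which its call begins.
- manip.sign_off(): hands the job in; it is judged then, once.
The state is a dict: "clock": time; "joints": joint angles; "qd": joint speeds; "effort": joint torques, N m; "eef_pos": TCP position; "eef_rot": TCP orientation; "wrist_force": force on the tool from outside, world axes, zero at the start; "moment": the same for the moment, N m; "finger_gap": finger opening in mm; "finger_force": force on a finger pad.
Only numpy, scipy, OpenCV 4.12 (cv2) and the standard library are available. Lean on these libraries where they do the work, as an engineer would, in place of code of your own. Each camera call takes 0.05 s, during which the arm holds its last target. There are 200 camera calls.

## Task

Lay out the injection set: stand each of the three vials upright in the shallow round holder that has the colour of its cap, and lay the syringe flat inside the oblong tray, along its length. Do not tip a vial over, and leave the single infusion bottle beside the work and the roll of tape where they are.

Things in the scene. Friction and masses are not known exactly. Their poses are not given: they have to be found in the camera images.
- pink_vial: loose injection vial, white label, pink cap and pink foot band, 24 mm across, 50 mm tall, about 22 g; starts upright on the worktop (its uneven foot lets it lean up to 0.05 rad); origin at the centre of its underside, z up along the vial
- purple_vial: loose injection vial, white label, purple cap and purple foot band, 27 mm across, 57 mm tall, about 22 g; starts upright on the worktop (its uneven foot lets it lean up to 0.05 rad); origin at the centre of its underside, z up along the vial
- green_vial: loose injection vial, white label, green cap and green foot band, 27 mm across, 56 mm tall, about 22 g; starts upright on the worktop (its uneven foot lets it lean up to 0.05 rad); origin at the centre of its underside, z up along the vial
- pink_holder: fixed shallow round holder, all pink: outer diameter 60 mm (68 mm foot flange 3 mm high), rim 10 mm above the worktop, inner diameter 50 mm, inner floor 4 mm above the worktop; origin on the worktop at its centre, z up
- purple_holder: fixed shallow round holder, all purple: outer diameter 60 mm (68 mm foot flange 3 mm high), rim 10 mm above the worktop, inner diameter 50 mm, inner floor 4 mm above the worktop; origin on the worktop at its centre, z up
- green_holder: fixed shallow round holder, all green: outer diameter 60 mm (68 mm foot flange 3 mm high), rim 10 mm above the worktop, inner diameter 50 mm, inner floor 4 mm above the worktop; origin on the worktop at its centre, z up
- syringe: loose 20 ml syringe lying on the worktop, about 14 g: clear barrel 19 mm thick along its y axis, 115 mm long overall, nozzle end at +y, thumb end at -y, finger flange 30 mm wide at y = -38 mm; origin under its middle at worktop height (barrel centre line 9.5 mm above), z up, x across the barrel; can be gripped across the barrel at the origin
- syringe_tray: fixed shallow oblong tray, white rim and blue floor, outside 62 mm (x) by 150 mm (y), inside 54 by 142 mm, rim 8 mm above the worktop, inner floor 5 mm above the worktop; origin on the worktop at its centre, long way along its y axis, z up
- infusion_bottle: bystander: loose clear white-capped infusion bottle standing alone left of the work, 47 mm across, 118 mm tall; origin at the centre of its underside
- tape_roll: bystander: loose roll of tan tape lying flat near the front edge left of the work, 98 mm across, 25 mm high; origin at the centre of its underside
Not all that is in view belongs to the job. Leave any yellow look-alike of the green_vial alone.

How it is judged (in metres and radians):
At the end, for the whole second after the job is handed in: Each vial stands upright (within 0.15 rad) on the inner floor of the holder of its own colour, its centre within 14 mm of the holder's; the syringe lies on the tray's inner floor, its centre within 18 mm of the tray's and its length within 0.3 rad of the tray's (either end first); all are at rest (horizontal distance between pink_vial and pink_holder below 0.014 m and z of pink_vial in the frame of pink_holder between 0 and 0.008 m and angle between each of pink_vial, purple_vial, green_vial's own z axis and vertical below 0.15 rad and linear speed of each of pink_vial, purple_vial, green_vial, syringe below 0.02 m/s and horizontal distance between purple_vial and purple_holder below 0.014 m and z of purple_vial in the frame of purple_holder between 0 and 0.008 m and horizontal distance between green_vial and green_holder below 0.014 m and z of green_vial in the frame of green_holder between 0 and 0.008 m and horizontal distance between syringe and syringe_tray below 0.018 m and z of syringe in the frame of syringe_tray between 0 and 0.009 m and angle between the y axis of syringe and the y axis of syringe_tray, either way round below 0.3 rad); the robot touches nothing.
It fails at once if the pink vial is tipped over (angle between pink_vial's own z axis and vertical above 0.8 rad).
It fails at once if the purple vial is tipped over (angle between purple_vial's own z axis and vertical above 0.8 rad).
It fails at once if the green vial is tipped over (angle between green_vial's own z axis and vertical above 0.8 rad).
It fails at once if the infusion bottle is shifted by more than 20 mm or knocked over (distance of infusion_bottle from where it was at the start of the episode above 0.02 m or angle between infusion_bottle's own z axis and vertical above 0.4 rad).
It fails at once if the roll of tape is shifted by more than 20 mm or knocked over (distance of tape_roll from where it was at the start of the episode above 0.02 m or angle between tape_roll's own z axis and vertical above 0.4 rad).
It also fails if it takes over 96 s, if anything falls off the work surface, if the arm or the gripper's body presses on something with over 40 N, if the wrist force passes 120 N, or if a joint passes its speed limit or range.

## Working session

There is one attempt and no reset: what is moved stays moved. The work goes in short steps, Python scripts to look and compute and a shell command to move; the robot and the scene stay as the last step left them, time stands still between calls to the robot, and variables do not carry over. Pictures are saved under pics/ and viewed, at most 14 in all, crops included, and the job is handed in when it is done.

```bash
ls; mkdir -p pics
python3 - <<'E'
from cell import manip
import cv2,numpy as np
s=manip.read_state();print(s)
for n in("top","scene"):
    c=manip.camera(n);np.savez(f"{n}0.npz",**c);cv2.imwrite(f"pics/{n}0.png",cv2.resize(c["color"][:,:,::-1],(800,600)))
    print(n,c["camera_matrix"].tolist(),c["T"].round(3).tolist())
E
```

```text
pics
{'clock': 0.0, 'joints': array([ 1.06242157e+00,  3.00460874e-01,  1.52159390e+00,  7.07827133e-06,
        1.32071096e+00, -6.66179377e-02]), 'qd': array([ 8.33638327e-05, -4.14527720e-04, -2.11397566e-03, -3.31802212e-05,
        5.94317081e-04,  4.83459964e-04]), 'effort': array([ 7.03038677e-04, -5.31798756e+01, -3.52745354e+01,  7.10150390e-02,
        2.43337720e-02, -1.88106715e-04]), 'eef_pos': array([235.01813272, 496.9589488 , 204.88652357]), 'eef_rot': array([-3.14042264e+00, -8.49307701e-05,  2.69983403e+00]), 'wrist_force': array([ 0.01621354, -0.94377362, -0.47062072]), 'moment': array([0.04128848, 0.03594161, 0.0239238 ]), 'finger_force': 0.0, 'finger_gap': 94.19310800670218}
top [[396.07485836082236, 0.0, 253.26480293382406], [0.0, 396.07485836082236, 189.0884020423822], [0.0, 0.0, 1.0]] [[0.013, -0.992, 0.125, 361.309], [-0.999, -0.009, 0.03, 66.289], [-0.029, -0.125, -0.992, 1102.618], [0.0, 0.0, 0.0, 1.0]]
scene [[406.19926776435005, 0.0, 256.5447294734729], [0.0, 406.19926776435005, 190.64149111002467], [0.0, 0.0, 1.0]] [[0.875, -0.267, 0.404, 120.5], [-0.484, -0.484, 0.729, -576.381], [0.001, -0.834, -0.552, 538.112], [0.0, 0.0, 0.0, 1.0]]
```

View pics/top0.png

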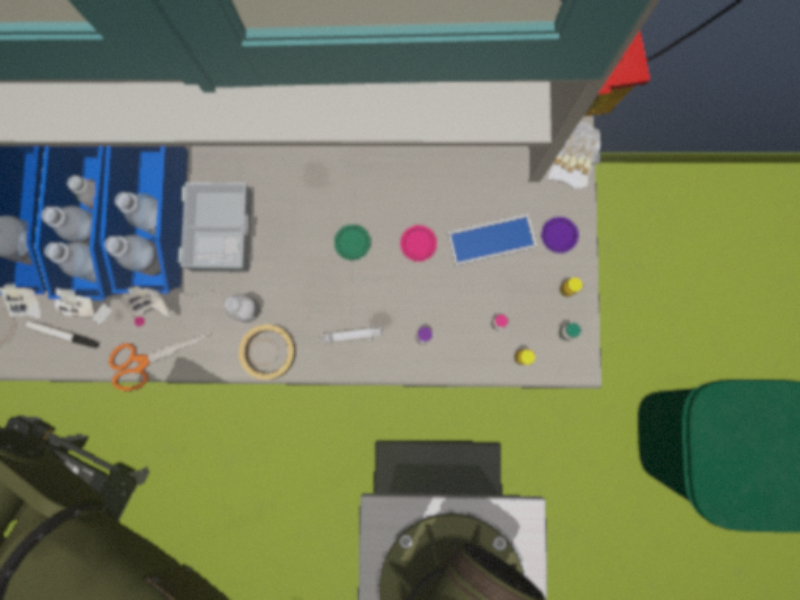

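View pics/scene0.png

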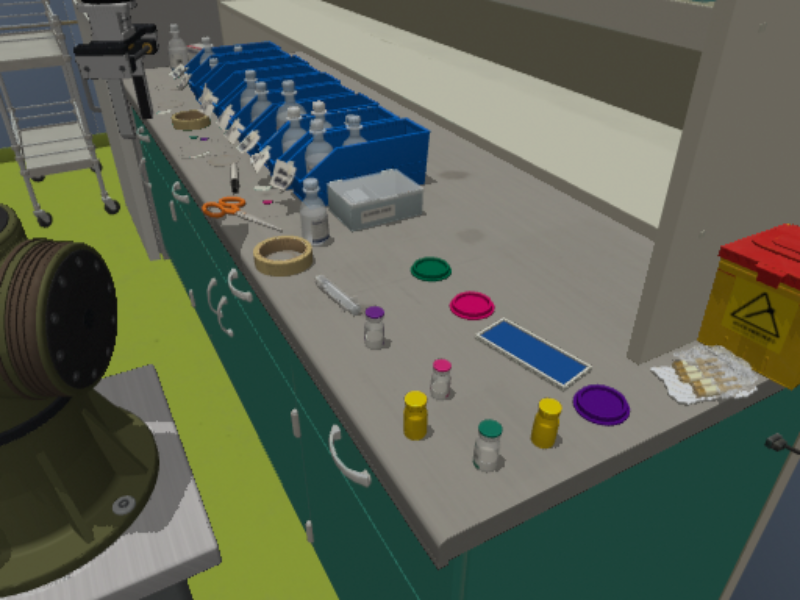

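Top view (800x600 px): green vial candidates are the green cap (571,330), with yellow look-alikes at (572,286) and (526,357). Pink vial candidates are (501,321), with a pink scrap at (139,321). The purple vial is at (425,333). The syringe is at (352,335), with the pen at (62,335) as the other candidate. Holders: green (352,242), pink (418,243), purple (560,235); tray (492,239). I choose the white-label, coloured-cap vials and check them in a close crop.

```bash
cat > h.py <<'E'
import cv2,numpy as np
from cell import manip
def ray(c,uv,z):
    K,T=c["camera_matrix"],c["T"]; d=T[:3,:3]@np.linalg.solve(K,[uv[0],uv[1],1.]); o=T[:3,3]
    return (o+d*(z-o[2])/d[2])[:2]
HUE=dict(green=(70,95),pink=(160,176),purple=(125,150),yellow=(20,32),blue=(100,124))
def blobs(c,col,roi=None,smin=110,vmin=50,amin=15):
    h=cv2.cvtColor(c["color"],cv2.COLOR_RGB2HSV); lo,hi=HUE[col]
    m=cv2.inRange(h,(lo,smin,vmin),(hi,255,255))
    if roi: k=np.zeros_like(m);x0,y0,x1,y1=roi;k[y0:y1,x0:x1]=1;m*=k
    n,_,st,ce=cv2.connectedComponentsWithStats(m)
    return [(ce[i].round(2),st[i]) for i in range(1,n) if st[i][4]>=amin],m
E
python3 - <<'E'
from h import *
t=dict(np.load("top0.npz"));s=dict(np.load("scene0.npz"))
for col in("green","pink","purple","yellow"):
    for c,n,roi in((t,"top",(190,120,382,244)),(s,"scene",(180,150,410,310))):
        for ce,st in blobs(c,col,roi)[0]:
            print(n,col,ce,st, "z0",ray(c,ce,0).round(0),"z10",ray(c,ce,10).round(1),"z52",ray(c,ce,52).round(1))
b,m=blobs(t,"blue",(280,120,350,180))
for ce,st in b:print("tray",ce,st)
k=cv2.findContours(m,0,2)[0];k=max(k,key=cv2.contourArea)
p=np.array([ray(t,q,5) for q in k[:,0].astype(float)],np.float32);print(cv2.minAreaRect(p))
# syringe
g=t["color"][195:235,195:250].astype(int);mx=g.min(2);print(np.median(mx))
r=s["color"][180:310,190:385];cv2.imwrite("pics/crop1.png",cv2.resize(r[:,:,::-1],(780,520),interpolation=2))
r=t["color"][190:240,190:390];cv2.imwrite("pics/crop2.png",cv2.resize(r[:,:,::-1],(800,200),interpolation=2))
E
```

```text
top green [224.98 154.54] [215 145  21  20 346] z0 [598. 182.] z10 [596.2 180.8] z52 [587.1 176.4]
top green [366.43 210.83] [363 208   8   7  47] z0 [ 442. -214.] z10 [ 441.6 -211.2] z52 [ 438.5 -200.5]
scene green [275.31 171.89] [263 165  26  15 299] z0 [598. 187.] z10 [589.6 173.2] z52 [552.3 113.6]
scene green [198.96 275.48] [ 180  214   64   96 2695] z0 [286. -60.] z10 [283.2 -69.8] z52 [ 270.3 -110.1]
scene green [313.41 273.96] [306 269  15  11 134] z0 [ 471. -158.] z10 [ 464.8 -165.7] z52 [ 437.4 -198.4]
scene green [400.36 304.8 ] [383 296  27  14 193] z0 [ 557. -288.] z10 [ 549.4 -292.9] z52 [ 515.2 -315.4]
top pink [267.38 155.2 ] [256 144  24  23 421] z0 [597.  61.] z10 [595.1  61.4] z52 [586.1  61.6]
top pink [320.44 204.87] [317 202   8   7  45] z0 [458. -87.] z10 [456.7 -85.9] z52 [453. -80.]
scene pink [301.78 195.29] [288 186  29  19 425] z0 [598.  65.] z10 [588.7  53.4] z52 [551.5   3.3]
scene pink [282.44 233.53] [277 230  12   8  79] z0 [483. -32.] z10 [476.2 -42.4] z52 [447.9 -84.9]
top purple [357.92 149.82] [347 139  23  22 392] z0 [ 614. -194.] z10 [ 612.1 -
[... 212 characters left out ...]
52 [427.6  53.5]
scene purple [384.52 258.77] [367 246  36  26 731] z0 [ 614. -191.] z10 [ 604.9 -198. ] z52 [ 566.4 -228.1]
top yellow [365.43 182.94] [359 178  14  11 115] z0 [ 520. -213.] z10 [ 518.8 -210.2] z52 [ 512.7 -199.5]
top yellow [335.73 228.03] [330 223  13  10 101] z0 [ 394. -129.] z10 [ 393.7 -126.9] z52 [ 392.4 -119.5]
scene yellow [265.35 265.52] [258 250  16  32 437] z0 [405. -96.] z10 [ 399.9 -105.3] z52 [ 377.7 -142.8]
scene yellow [349.27 270.57] [340 254  20  33 469] z0 [ 534. -183.] z10 [ 526.8 -190.2] z52 [ 494.5 -220.9]
tray [314.66 152.85] [290 140  51  27 819]
((603.93798828125, -71.31299591064453), (48.377140045166016, 136.03939819335938), 13.31564998626709)
153.0
```

View pics/crop1.png

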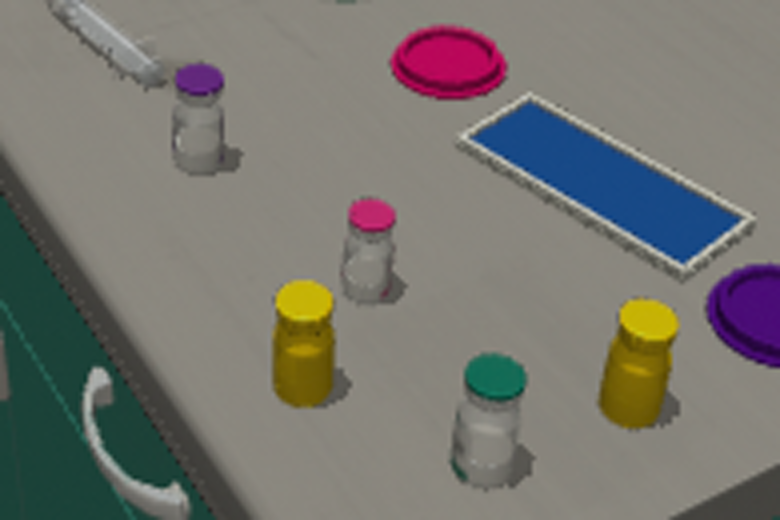

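View pics/crop2.png

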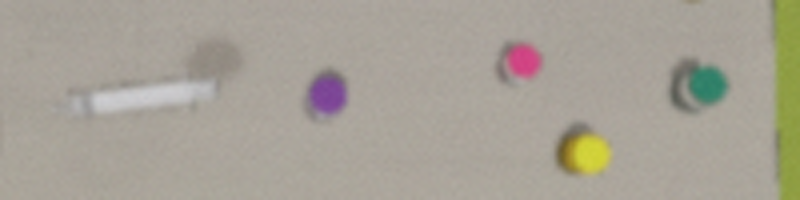

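Crop 1 confirms the choice: white-label vials with purple (199,78), pink (372,214) and green (495,375) caps. The yellow ones at (304,300) and (648,323) are the decoys. Crop 2 shows the whole syringe from (55,108) to (216,90).

```bash
python3 - <<'E'
from h import *
t=dict(np.load("top0.npz"))
g=t["color"].min(2).astype(np.int16);roi=(slice(200,230),slice(195,250))
m=np.zeros(g.shape,np.uint8);m[roi]=(g[roi]>172)*255
k=max(cv2.findContours(m,0,2)[0],key=cv2.contourArea)
p=np.array([ray(t,q,12) for q in k[:,0].astype(float)],np.float32);print("syr",cv2.minAreaRect(p),cv2.boundingRect(k))
m2=np.zeros(g.shape,np.uint8);m2[roi]=(abs(g[roi]-153)>12)*255;k=max(cv2.findContours(m2,0,2)[0],key=cv2.contourArea);print(cv2.boundingRect(k))
K,T,Z=t["camera_matrix"],t["T"],t["range_z"]
for v in(20,50,60,75,85,90,95):
    for u in(150,300,350):
        P=T[:3,:3]@(np.linalg.solve(K,[u,v,1.])*Z[v,u])+T[:3,3];print((u,v),P.round(0),end=" ")
    print()
E
python3 -m creep '0 -1 0 0 0 -0.047;0 -1 0 0 0 -0.047;0 -1 0 0 0 -0.047;0 0 0 0 0 0' 0
```

```text
syr ((429.6439208984375, 169.95809936523438), (14.038580894470215, 81.13142395019531), 6.977418899536133) (213, 211, 30, 7)
(212, 200, 38, 18)
(150, 20) [686. 242. 549.] (300, 20) [695.  16. 530.] (350, 20) [695. -61. 530.] 
(150, 50) [683. 268. 458.] (300, 50) [688.   8. 447.] (350, 50) [689. -79. 445.] 
(150, 60) [791. 350. 192.] (300, 60) [791. -15. 190.] (350, 60) [ 790. -134.  192.] 
(150, 75) [753. 349. 190.] (300, 75) [752. -14. 193.] (350, 75) [ 753. -134.  191.] 
(150, 85) [728. 348. 189.] (300, 85) [728. -14. 191.] (350, 85) [ 728. -133.  191.] 
(150, 90) [715. 347. 191.] (300, 90) [714. -14. 194.] (350, 90) [ 715. -132.  194.] 
(150, 95) [774. 405.  -0.] (300, 95) [776. -31.  -3.] (350, 95) [ 713. -138.  164.] 
clock: 0.6
eef_pos: [200.3, 381.8, 205.7]
eef_rot: [3.141, 0.0, -3.14]
wrist_force: [0.2, 0.6, -0.6]
finger_gap: 94.4
finger_force: 0.0
```

```bash
python3 -m creep '-0.63 -0.92 0.2 0 0 0;-0.63 -0.92 0.2 0 0 0;-0.63 -0.92 0.2 0 0 0;-0.63 -0.92 0.2 0 0 0;-0.63 -0.92 0.2 0 0 0;-0.63 -0.92 0.2 0 0 0;-0.63 -0.92 0.2 0 0 0;-0.63 -0.92 0.2 0 0 0;-0.63 -0.92 0.2 0 0 0;0 0 0 0 0 0;0 0 0 0 0 0' 0 10
python3 - <<'E'
from h import *
c=manip.camera("wrist");np.savez("w1.npz",**c);cv2.imwrite("pics/w1.png",c["color"][:,:,::-1]);print(c["T"].round(3),c["camera_matrix"])
print(manip.read_state()["eef_pos"],manip.read_state()["joints"])
for ce,st in blobs(c,"purple")[0]:print(ce,st,ray(c,ce,56),ray(c,ce,4))
E
```

```text
clock: 1.98
eef_pos: [427.8, 52.7, 133.3]
eef_rot: [3.141, -0.001, -3.142]
wrist_force: [-0.4, 0.4, -0.7]
finger_gap: 93.6
finger_force: 0.0
[[-0.00000e+00  9.66000e-01  2.59000e-01  3.52001e+02]
 [ 1.00000e+00  0.00000e+00 -0.00000e+00  5.27960e+01]
 [-0.00000e+00  2.59000e-01 -9.66000e-01  3.13305e+02]
 [ 0.00000e+00  0.00000e+00  0.00000e+00  1.00000e+00]] [[301.32086163   0.         256.47923718]
 [  0.         301.32086163 180.11391482]
 [  0.           0.           1.        ]]
[427.68781675  52.9990284  133.46490756] [ 3.81762317e-02  1.14819164e-01  1.92433578e+00  1.52657856e-04
  1.10260802e+00 -1.53381112e+00]
[253.14 185.17] [239 172  29  27 598] [425.59322183  49.76244098] [440.46590169  49.14937049]
```

View pics/w1.png

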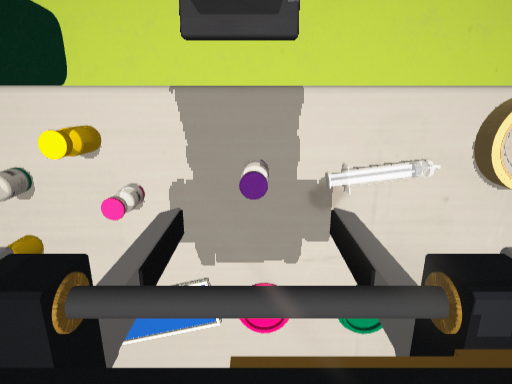

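The purple cap at (253,185) is centred between the fingers, and the syringe runs from thumb (327,180) to nozzle (438,167). I descend on the purple vial and grip it.

```bash
python3 -m creep '0 -0.07 0.6 0 0 0;0 0 0.6 0 0 0;0 0 0.6 0 0 0;0 0 0.6 0 0 0;0 0 0.4 0 0 0;0 0 0.2 0 0 0;0 0 0 0 0 0;0 0 0 0 0 0' 0 10
python3 -m creep '0 0 0 0 0 0;0 0 0 0 0 0;0 0 0 0 0 0;0 0 0 0 0 0;0 0 0 0 0 0;0 0 0 0 0 0;0 0 0 0 0 0;0 0 0 0 0 0' 1 10
python3 - <<'E'
from h import *
c=dict(np.load("w1.npz"))
for u in((327,180),(438,167),(382.5,173.5)):print(ray(c,u,10))
E
```

```text
clock: 3.02
eef_pos: [428.1, 49.7, 14.1]
eef_rot: [3.142, 0.001, -3.14]
wrist_force: [0.2, -0.1, 0.2]
finger_gap: 93.9
finger_force: 0.0
clock: 4.03
eef_pos: [427.8, 49.4, 13.4]
eef_rot: [-3.142, -0.0, -3.14]
wrist_force: [-0.3, -0.0, 0.2]
finger_gap: 25.8
finger_force: 10.0
[433.12211459 126.19005526]
[419.22551869 239.65345734]
[426.13345636 183.25129128]
```

```bash
python3 -m creep '0 0 -0.3 0 0 0;0 0 -0.6 0 0 0;0 0 -0.8 0 0 0;0 0 -0.6 0 0 0;-0.458 -0.607 0 0 0 0;-0.458 -0.607 0 0 0 0;-0.458 -0.607 0 0 0 0;-0.458 -0.607 0 0 0 0;-0.458 -0.607 0 0 0 0;-0.458 -0.607 0 0 0 0;-0.458 -0.607 0 0 0 0;-0.458 -0.607 0 0 0 0;-0.458 -0.607 0 0 0 0;-0.458 -0.607 0 0 0 0;0 0 0 0 0 0;0 0 0 0 0 0;0 0 0 0 0 0'
python3 - <<'E'
from h import *
print(manip.read_state()["eef_pos"])
c=manip.camera("wrist");np.savez("w2.npz",**c);cv2.imwrite("pics/w2.png",c["color"][:,:,::-1])
for ce,st in blobs(c,"purple")[0]:print(ce,st,ray(c,ce,7))
E
```

```text
clock: 6.15
eef_pos: [611.0, -192.4, 105.9]
eef_rot: [3.142, 0.0, -3.14]
wrist_force: [-0.5, 0.1, -0.2]
finger_gap: 25.7
finger_force: 10.0
[ 611.01924908 -192.41364074  105.85822794]
[256.06 175.08] [ 222  146   69   61 3103] [ 605.05028534 -192.83213711]
[255.23 250.12] [ 231  228   50   45 1796] [ 684.11263295 -193.54792837]
```

View pics/w2.png

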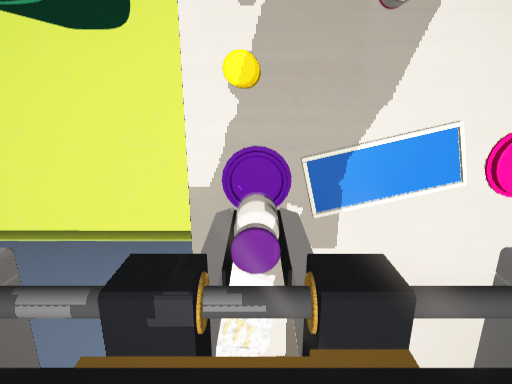

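Holder is at (256,180), which casts to about (612,-192.5), directly below the vial. I lower it and release.

```bash
python3 -m creep '0 0 0.5 0 0 0;0 0 0.6 0 0 0;0 0 0.5 0 0 0;0 0 0.3 0 0 0;0 0 0.15 0 0 0;0 0 0.1 0 0 0;0 0 0.05 0 0 0;0 0 0 0 0 0;0 0 0 0 0 0'
python3 -m creep '0 0 0 0 0 0;0 0 0 0 0 0;0 0 0 0 0 0;0 0 0 0 0 0;0 0 0 0 0 0' 0.5
python3 -m creep '0 0 -0.4 0 0 0;0 0 -0.8 0 0 0;0 0 -0.8 0 0 0;0 0 -0.3 0 0 0;0 0 0 0 0 0'
```

```text
clock: 7.32
eef_pos: [611.4, -193.2, 17.8]
eef_rot: [-3.141, 0.0, -3.14]
wrist_force: [-0.1, -0.6, 0.0]
finger_gap: 25.7
finger_force: 10.0
clock: 7.95
eef_pos: [611.3, -193.2, 17.4]
eef_rot: [3.142, -0.0, -3.14]
wrist_force: [0.6, 0.2, -0.2]
finger_gap: 47.2
finger_force: 0.0
clock: 8.57
eef_pos: [611.5, -193.2, 110.1]
eef_rot: [-3.141, 0.001, -3.14]
wrist_force: [-0.4, 1.0, 0.4]
finger_gap: 47.0
finger_force: 0.0
```

```bash
python3 -m creep '0.66 0.47 0 0 0 0;0.66 0.47 0 0 0 0;0.66 0.47 0 0 0 0;0.66 0.47 0 0 0 0;0.66 0.47 0 0 0 0;0.66 0.47 0 0 0 0;0 0 0 0 0 0;0 0 0 0 0 0' 0.3
python3 - <<'E'
from h import *
t=manip.camera("top")
for ce,st in blobs(t,"purple",(330,120,400,170))[0]:print("top purple",ce,st)
c=manip.camera("wrist")
for ce,st in blobs(c,"pink")[0]:print(ce,st,ray(c,ce,49),ray(c,ce,4))
print(manip.read_state()["eef_pos"])
E
```

```text
clock: 9.57
eef_pos: [453.0, -80.8, 109.0]
eef_rot: [3.142, -0.0, -3.14]
wrist_force: [0.3, -0.5, -0.1]
finger_gap: 66.0
finger_force: 0.0
top purple [357.71 149.7 ] [347 139  23  22 315]
[255.7  190.05] [243 178  26  25 534] [450.26456444 -81.52458888] [463.9373463  -81.64897256]
[453.16833364 -80.91738339 109.07103116]
```

```bash
python3 -m creep '0 0 0.6 0 0 0;0 0 0.6 0 0 0;0 0 0.6 0 0 0;0 0 0.4 0 0 0;0 0 0.2 0 0 0;0 0 0 0 0 0;0 0 0 0 0 0'
python3 -m creep '0 0 0 0 0 0;0 0 0 0 0 0;0 0 0 0 0 0;0 0 0 0 0 0;0 0 0 0 0 0;0 0 0 0 0 0;0 0 0 0 0 0' 1 10
```

```text
clock: 10.55
eef_pos: [453.2, -80.7, 14.1]
eef_rot: [-3.141, 0.001, -3.141]
wrist_force: [-0.3, 0.1, 0.5]
finger_gap: 65.3
finger_force: 0.0
clock: 11.42
eef_pos: [452.8, -80.5, 13.5]
eef_rot: [-3.142, -0.0, -3.14]
wrist_force: [0.5, -1.4, 1.2]
finger_gap: 22.7
finger_force: 9.9
```

```bash
python3 -m creep '0 0 -0.3 0 0 0;0 0 -0.6 0 0 0;0 0 -0.8 0 0 0;0 0 -0.6 0 0 0;-0.595 0.588 0 0 0 0;-0.595 0.588 0 0 0 0;-0.595 0.588 0 0 0 0;-0.595 0.588 0 0 0 0;-0.595 0.588 0 0 0 0;-0.595 0.588 0 0 0 0;0 0 0 0 0 0;0 0 0 0 0 0'
python3 - <<'E'
from h import *
c=manip.camera("wrist")
for ce,(x,y,w,h,a) in blobs(c,"pink")[0]:print(ce,(x,y,w,h,a),"holder x",ray(c,(x+w/2,y),3)[0]+34,"y",ray(c,(x+w/2-.5,y+h/2),7)[1])
print(manip.read_state()["eef_pos"])
E
```

```text
clock: 12.92
eef_pos: [594.9, 60.4, 105.7]
eef_rot: [-3.141, -0.0, -3.14]
wrist_force: [-0.1, -0.2, -1.1]
finger_gap: 22.6
finger_force: 9.9
[257.89 175.43] (np.int32(223), np.int32(145), np.int32(70), np.int32(64), np.int32(3310)) holder x 594.6761218620857 y 61.34668735724605
[255.07 243.25] (np.int32(235), np.int32(224), np.int32(42), np.int32(39), np.int32(1298)) holder x 674.8632470218537 y 59.47553200263769
[594.92931252  60.17197289 105.77085431]
```

```bash
python3 -m creep '0 0.02 0.5 0 0 0;0 0 0.6 0 0 0;0 0 0.5 0 0 0;0 0 0.3 0 0 0;0 0 0.15 0 0 0;0 0 0.1 0 0 0;0 0 0.05 0 0 0;0 0 0 0 0 0;0 0 0 0 0 0'
python3 -m creep '0 0 0 0 0 0;0 0 0 0 0 0;0 0 0 0 0 0;0 0 0 0 0 0;0 0 0 0 0 0' 0.5
python3 -m creep '0 0 -0.4 0 0 0;0 0 -0.8 0 0 0;0 0 -0.8 0 0 0;0 0 -0.3 0 0 0;0.53 -0.87 0 0 0 0;0.53 -0.87 0 0 0 0;0.53 -0.87 0 0 0 0;0.53 -0.87 0 0 0 0;0.53 -0.87 0 0 0 0;0.53 -0.87 0 0 0 0;0.53 -0.87 0 0 0 0;0.24 -0.44 0 0 0 0;0 0 0 0 0 0;0 0 0 0 0 0'
python3 - <<'E'
from h import *
t=manip.camera("top");np.savez("t2.npz",**t)
c=manip.camera("wrist")
for ce,st in blobs(c,"green",amin=60)[0]:print(ce,st,ray(c,ce,55),ray(c,ce,4))
print(manip.read_state()["eef_pos"])
E
```

```text
clock: 14.1
eef_pos: [595.5, 61.6, 17.7]
eef_rot: [-3.142, 0.0, -3.14]
wrist_force: [0.2, 0.1, -0.6]
finger_gap: 23.4
finger_force: 9.9
clock: 14.72
eef_pos: [595.4, 61.5, 17.5]
eef_rot: [-3.142, 0.0, -3.14]
wrist_force: [-0.7, 0.4, -0.2]
finger_gap: 46.7
finger_force: 0.0
clock: 16.48
eef_pos: [437.9, -199.3, 109.3]
eef_rot: [3.141, -0.0, -3.14]
wrist_force: [-0.4, 0.4, 0.2]
finger_gap: 47.1
finger_force: 0.0
[38.68 46.32] [   0    0   84   96 7413] [ 325.67988916 -356.09288043] [ 317.74907774 -390.23470402]
[255.34 192.78] [240 179  31  29 704] [ 435.71335289 -200.05150414] [ 451.72880273 -200.23449888]
[ 438.023647   -199.11316108  109.35387584]
```

```bash
python3 -m creep '0 -0.02 0.2 0 0 0;0 0 0.6 0 0 0;0 0 0.6 0 0 0;0 0 0.6 0 0 0;0 0 0.3 0 0 0;0 0 0.1 0 0 0;0 0 0 0 0 0;0 0 0 0 0 0' 0.3
python3 -m creep '0 0 0 0 0 0;0 0 0 0 0 0;0 0 0 0 0 0;0 0 0 0 0 0;0 0 0 0 0 0;0 0 0 0 0 0;0 0 0 0 0 0' 1 10
```

```text
clock: 17.58
eef_pos: [438.1, -200.8, 14.1]
eef_rot: [-3.141, 0.001, -3.14]
wrist_force: [0.4, -0.3, 0.2]
finger_gap: 65.7
finger_force: 0.0
clock: 18.45
eef_pos: [437.7, -200.6, 13.5]
eef_rot: [3.142, -0.0, -3.14]
wrist_force: [-0.1, 0.1, 1.1]
finger_gap: 26.5
finger_force: 10.0
```

```bash
python3 -m creep '0 0 -0.3 0 0 0;0 0 -0.6 0 0 0;0 0 -0.8 0 0 0;0 0 -0.6 0 0 0;-0.329 0.795 0 0 0 0;-0.329 0.795 0 0 0 0;-0.329 0.795 0 0 0 0;-0.329 0.795 0 0 0 0;-0.329 0.795 0 0 0 0;-0.329 0.795 0 0 0 0;-0.329 0.795 0 0 0 0;-0.329 0.795 0 0 0 0;-0.329 0.795 0 0 0 0;-0.329 0.795 0 0 0 0;-0.329 0.795 0 0 0 0;-0.329 0.795 0 0 0 0;0 0 0 0 0 0;0 0 0 0 0 0'
python3 - <<'E'
from h import *
c=manip.camera("wrist")
for ce,(x,y,w,h,a) in blobs(c,"green",amin=100)[0]:print(ce,(x,y,w,h,a),"holder x",ray(c,(x+w/2,y),3)[0]+34,"y",ray(c,(x+w/2-.5,y+h/2),7)[1])
print(manip.read_state()["eef_pos"])
E
```

```text
clock: 20.7
eef_pos: [594.9, 180.7, 105.8]
eef_rot: [-3.141, -0.0, -3.14]
wrist_force: [0.5, -1.2, -0.1]
finger_gap: 26.2
finger_force: 10.0
[258.08 175.11] (np.int32(224), np.int32(146), np.int32(69), np.int32(62), np.int32(3086)) holder x 595.673118765777 y 182.1521591347729
[256.23 249.65] (np.int32(232), np.int32(228), np.int32(50), np.int32(44), np.int32(1755)) holder x 679.3088089211707 y 180.82886599967014
[594.98392089 180.46587645 105.81136157]
```

```bash
python3 -m creep '-0.02 0.03 0.5 0 0 0;0 0 0.6 0 0 0;0 0 0.5 0 0 0;0 0 0.3 0 0 0;0 0 0.15 0 0 0;0 0 0.1 0 0 0;0 0 0.05 0 0 0;0 0 0 0 0 0;0 0 0 0 0 0'
python3 -m creep '0 0 0 0 0 0;0 0 0 0 0 0;0 0 0 0 0 0;0 0 0 0 0 0;0 0 0 0 0 0' 0.5
python3 -m creep '0 0 -0.4 0 0 0;0 0 -0.8 0 0 0;0 0 -0.8 0 0 0;0 0 -0.3 0 0 0;0.7 0 0 0 0 0;0.7 0 0 0 0 0;0.7 0 0 0 0 0;0.7 0 0 0 0 0;0.7 0 0 0 0 0;0.7 0 0 0 0 0;0 0 0 0 0 0.0577;0 0 0 0 0 0.0577;0 0 0 0 0 0.0577;0 0 0 0 0 0.0577;0 0 0 0 0 0.0577;0 0 0 0 0 0.0577;0 0 0 0 0 0.0577;0 0 0 0 0 0.0577;0 0 0 0 0 0;0 0 0 0 0 0'
python3 - <<'E'
from h import *
print(manip.read_state()["eef_pos"])
for n in("wrist","top"):
    c=manip.camera(n);np.savez(n+"3.npz",**c);cv2.imwrite(f"pics/{n}3.png",c["color"][:,:,::-1])
E
```

```text
clock: 21.88
eef_pos: [596.1, 182.4, 17.8]
eef_rot: [3.141, 0.001, -3.14]
wrist_force: [-0.3, -0.1, 0.2]
finger_gap: 26.4
finger_force: 10.0
clock: 22.5
eef_pos: [596.0, 182.4, 17.4]
eef_rot: [3.142, 0.0, -3.14]
wrist_force: [0.6, -0.7, -0.9]
finger_gap: 46.7
finger_force: 0.0
clock: 25.0
eef_pos: [427.9, 182.1, 109.3]
eef_rot: [-3.141, 0.0, 1.697]
wrist_force: [-0.4, -0.3, -0.4]
finger_gap: 47.1
finger_force: 0.0
[427.8544843  182.11579885 109.33845307]
```

View pics/wrist3.png

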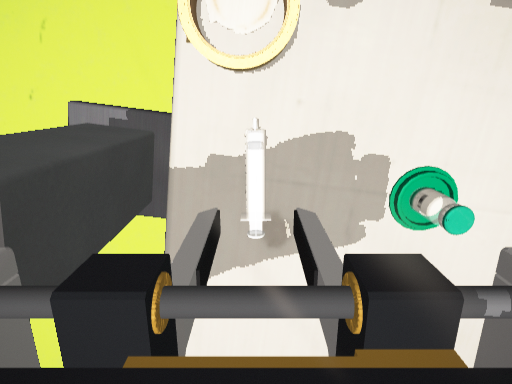

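View pics/top3.png

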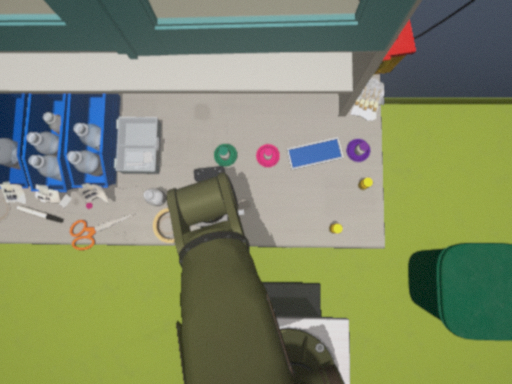

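Wrist view: the syringe lies straight along the tool, nozzle (255,119), flange (256,219) and thumb (256,237). The green vial stands in its holder. The top view shows all three vials in their holders.

Run:
```python
from h import *
c=dict(np.load("wrist3.npz"))
a,b,f=[ray(c,u,9.5) for u in((255.2,119),(256.3,237),(256.3,219))]
d=(a-b)/np.linalg.norm(a-b);m=(a+b)/2
print(a,b,f,np.linalg.norm(a-b),m,f+38*d,np.arctan2(-d[0],d[1]))
```

```text
[418.84741795 239.34721799] [434.60079965 122.97654209] [432.14094719 142.39393443] 117.4321218660592 [426.7241088  181.16188004] [427.04329167 180.05045987] 0.1345544781779376
```

```bash
python3 -m creep '-0.04 0 0.6 0 0 0;0 0 0.6 0 0 0;0 0 0.6 0 0 0;0 0 0.5 0 0 0;0 0 0.2 0 0 0;0 0 0.1 0 0 0;0 0 0.03 0 0 0;0 0 0 0 0 0;0 0 0 0 0 0'
python3 -m creep '0 0 0 0 0 0;0 0 0 0 0 0;0 0 0 0 0 0;0 0 0 0 0 0;0 0 0 0 0 0;0 0 0 0 0 0' 1 8
python3 -m creep '0 0 -0.2 0 0 0;0 0 -0.5 0 0 0;0 0 -0.8 0 0 0;0 0 -0.8 0 0 0;0 0 -0.4 0 0 0;0 0 0 0 0 0;0 0 0 0 0 0'
```

```text
clock: 26.22
eef_pos: [428.4, 180.6, 4.6]
eef_rot: [3.141, -0.0, 1.693]
wrist_force: [0.2, 0.7, -0.4]
finger_gap: 46.8
finger_force: 0.0
clock: 26.98
eef_pos: [428.2, 180.6, 4.3]
eef_rot: [3.142, -0.0, 1.693]
wrist_force: [0.0, -0.4, 0.7]
finger_gap: 18.3
finger_force: 8.0
clock: 27.85
eef_pos: [427.7, 180.4, 111.2]
eef_rot: [-3.14, 0.0, 1.693]
wrist_force: [-0.1, -0.8, -0.5]
finger_gap: 18.4
finger_force: 8.0
```

```bash
python3 - <<'E'
from h import *
for n in("top0","scene0","t2"):
    t=dict(np.load(n+".npz"));K,T,Z=t["camera_matrix"],t["T"],t["range_z"]
    v,u=np.mgrid[:384,:512];P=np.stack([(u-K[0,2])/K[0,0]*Z,(v-K[1,2])/K[1,1]*Z,Z],-1).reshape(-1,3)@T[:3,:3].T+T[:3,3]
    P=P[Z.ravel()>0]
    for y0 in range(-200,20,20):
        q=P[(P[:,1]>y0)&(P[:,1]<=y0+20)&(P[:,0]>560)&(P[:,0]<760)&(P[:,2]>80)&(P[:,2]<500)]
        if len(q):i=q[:,0].argmin();print(n,y0,len(q),"nearest",q[i].round(),"zmin",q[:,2].min().round())
E
python3 -m creep '0 0 0 0 0 -0.035;0 0 0 0 0 0'
```

```text
top0 -180 16 nearest [ 711. -160.  446.] zmin 142.0
top0 -160 712 nearest [ 690. -140.  474.] zmin 80.0
top0 -140 773 nearest [ 689. -120.  479.] zmin 84.0
top0 -120 408 nearest [ 689. -104.  491.] zmin 177.0
top0 -100 407 nearest [688. -99. 495.] zmin 176.0
top0 -80 401 nearest [688. -73. 495.] zmin 176.0
top0 -60 411 nearest [688. -56. 455.] zmin 174.0
top0 -40 387 nearest [687. -32. 500.] zmin 176.0
top0 -20 398 nearest [688. -12. 493.] zmin 175.0
top0 0 386 nearest [687.  19. 472.] zmin 175.0
scene0 -180 74 nearest [ 707. -160.  186.] zmin 80.0
scene0 -160 5599 nearest [ 706. -150.  260.] zmin 80.0
scene0 -140 698 nearest [ 688. -128.  440.] zmin 80.0
scene0 -120 468 nearest [ 706. -119.  410.] zmin 174.0
scene0 -100 470 nearest [707. -98. 429.] zmin 174.0
scene0 -80 408 nearest [707. -61. 399.] zmin 174.0
scene0 -60 378 nearest [708. -57. 419.] zmin 174.0
scene0 -40 335 nearest [707. -24. 401.] zmin 175.0
scene0 -20 312 nearest [707. -18. 420.] zmin 175.0
scene0 0 275 nearest [707.   0. 407.] zmin 175.0
t2 -180 18 nearest [ 711. -160.  122.] zmin 98.0
t2 -160 702 nearest [ 691. -140.  500.] zmin 81.0
t2 -140 784 nearest [ 689. -129.  496.] zmin 83.0
t2 -120 408 nearest [ 689. -101.  453.] zmin 177.0
t2 -100 407 nearest [689. -93. 450.] zmin 176.0
t2 -80 396 nearest [688. -77. 455.] zmin 176.0
t2 -60 405 nearest [688. -53. 498.] zmin 176.0
t2 -40 389 nearest [688. -23. 486.] zmin 175.0
t2 -20 397 nearest [687.  -6. 475.] zmin 176.0
t2 0 388 nearest [687.   3. 461.] zmin 176.0
clock: 28.1
eef_pos: [427.7, 180.4, 111.2]
eef_rot: [-3.14, 0.0, 1.802]
wrist_force: [-0.9, -0.1, 0.0]
finger_gap: 18.8
finger_force: 8.0
```

```bash
python3 -m creep '-0.71 0.273 0 0 0 0;-0.71 0.273 0 0 0 0;-0.71 0.273 0 0 0 0;-0.71 0.273 0 0 0 0;-0.71 0.273 0 0 0 0;-0.71 0.273 0 0 0 0;-0.71 0.273 0 0 0 0;-0.71 0.273 0 0 0 0;-0.71 0.273 0 0 0 0;-0.71 0.273 0 0 0 0;0 0 0 0 0 0;0 0 0 0 0 0;0 0 0 0 0 0'
python3 - <<'E'
from h import *
print(manip.read_state()["eef_pos"])
c=manip.camera("wrist");np.savez("w4.npz",**c);cv2.imwrite("pics/w4.png",c["color"][:,:,::-1])
E
```

```text
clock: 29.72
eef_pos: [599.3, -70.0, 112.1]
eef_rot: [-3.141, -0.0, 1.803]
wrist_force: [0.6, 0.1, -0.1]
finger_gap: 18.8
finger_force: 8.0
[599.3250147  -69.98794642 112.14495016]
```

View pics/w4.png

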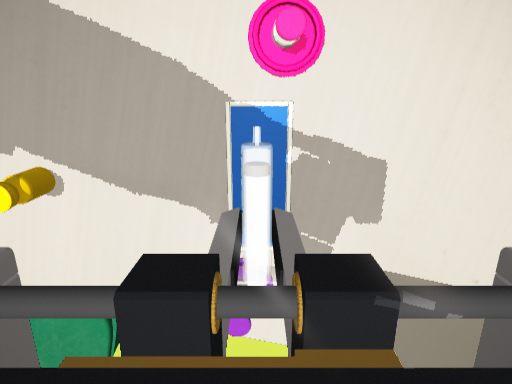

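The syringe hangs aligned over the tray, about 2.5 mm towards the near end. I lower it and release.

```bash
python3 -m creep '-0.06 0 0.5 0 0 0;0 0 0.6 0 0 0;0 0 0.6 0 0 0;0 0 0.4 0 0 0;0 0 0.2 0 0 0;0 0 0.15 0 0 0;0 0 0.1 0 0 0;0 0 0 0 0 0;0 0 0 0 0 0;0 0 0 0 0 0'
python3 -m creep '0 0 0 0 0 0;0 0 0 0 0 0;0 0 0 0 0 0;0 0 0 0 0 0;0 0 0 0 0 0' 0.62
python3 -m creep '0 0 -0.3 0 0 0;0 0 -0.6 0 0 0;0 0 -0.8 0 0 0;0 0 -0.8 0 0 0;0 -1 0 0 0 0;0 -1 0 0 0 0;0 -1 0 0 0 0;0 -1 0 0 0 0;0 -1 0 0 0 0;0 0 0 0 0 0;0 0 0 0 0 0'
python3 - <<'E'
from h import *
c=manip.camera("top");s=manip.camera("scene");np.savez("t5.npz",**c)
a=cv2.resize(c["color"][110:240,140:400,::-1],(780,390),interpolation=2);cv2.imwrite("pics/t5.png",a)
cv2.imwrite("pics/s5.png",cv2.resize(s["color"][130:310,150:450,::-1],(800,480),interpolation=2))
E
```

```text
clock: 31.02
eef_pos: [600.4, -73.1, 10.5]
eef_rot: [3.141, 0.0, 1.803]
wrist_force: [-0.7, -0.5, 0.3]
finger_gap: 18.5
finger_force: 8.0
clock: 31.65
eef_pos: [600.2, -73.1, 10.2]
eef_rot: [-3.142, -0.0, 1.803]
wrist_force: [-0.6, -0.1, 0.3]
finger_gap: 35.4
finger_force: 0.0
clock: 33.02
eef_pos: [406.4, -119.2, 111.0]
eef_rot: [3.14, 0.001, 1.802]
wrist_force: [0.5, 0.7, -0.0]
finger_gap: 35.7
finger_force: 0.0
```

View pics/t5.png

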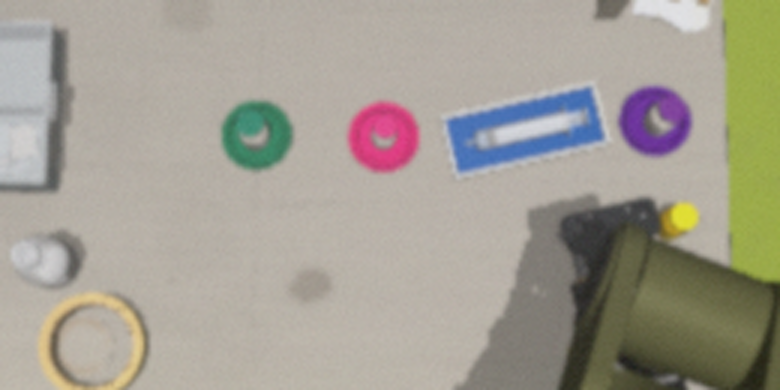

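View pics/s5.png

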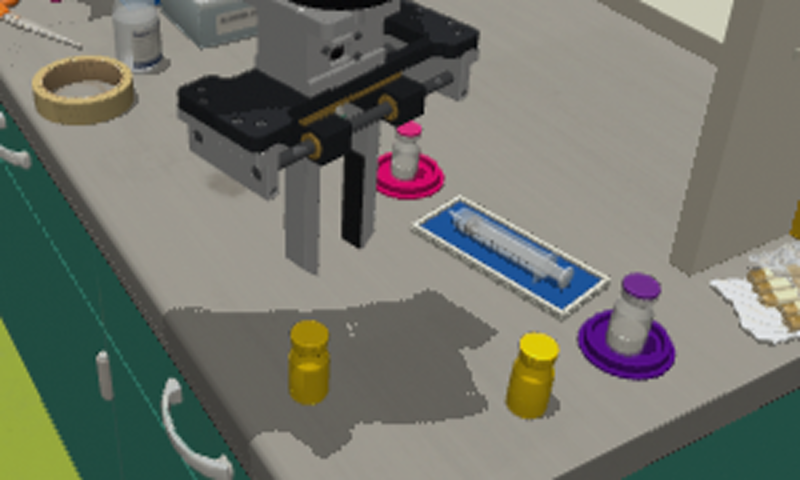

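Top crop: the green (256,134), pink (384,136) and purple (656,120) vials stand in their holders, and the syringe (530,128) lies inside the tray along its length. Bottle (43,258) and tape (93,343) are untouched, and the gripper is clear.

```bash
python3 -c "
from cell import manip
print(manip.sign_off())"
```

```text
the job is handed in; nothing more can be done
None
```

I handed the job in after about 33 s of the 96 s allowed: the last pictures show all three vials upright in their own-colour holders, the syringe flat along the tray, and the bottle and tape undisturbed; the judge gave no verdict.

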